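Find the paint lid that rocks and press it home

TASK

One of the four paint tubs in the pink box was not closed properly: feel each lid with a light push near its rim until you find the one that rocks, then press that lid down at its middle until it is fully home and stays there. Push only lightly on the lids that are already home, don't pull any lid up, and leave the cup, bottle, marker and picture frame where they are.

Things in the scene. Friction and masses are not known exactly. Their poses are not given: they have to be found in the camera images.
- paint_box: Pink open wooden box, 176 x 176 mm, walls 42 mm high and 6 mm thick, fixed to the table. Four identical white paint tubs (60 mm diameter) stand in it, two by two, axes 80 mm apart, each with the same grey plastic press-on lid that stands above the walls. Origin: centre of the box's underside, on the table; x and y run along its sides, z up.
- lid1_top (a point): Centre of the flat top of a grey lid (67 mm diameter, 14 mm tall), z its upward normal. At box x -40, y +40 mm, 66 mm above the table; the small height differences tell nothing. All lid tops are springy (4 N per mm). A home lid does not tip under a light push within 27 mm of its centre. The loose one tips 0.12 rad (pressed side 2 to 3 mm down) at about 1 N, 20 mm or more off centre, and springs level.
- lid2_top (a point): Centre of the flat top of a grey lid (67 mm diameter, 14 mm tall), z its upward normal. At box x -40, y -40 mm, 67.5 mm above the table; the small height differences tell nothing. All lid tops are springy (4 N per mm). A home lid does not tip under a light push within 27 mm of its centre. The loose one tips 0.12 rad (pressed side 2 to 3 mm down) at about 1 N, 20 mm or more off centre, and springs level.
- lid3_top (a point): Centre of the flat top of a grey lid (67 mm diameter, 14 mm tall), z its upward normal. At box x +40, y +40 mm, 65 mm above the table; the small height differences tell nothing. All lid tops are springy (4 N per mm). A home lid does not tip under a light push within 27 mm of its centre. The loose one tips 0.12 rad (pressed side 2 to 3 mm down) at about 1 N, 20 mm or more off centre, and springs level.
- lid4_top (a point): Centre of the flat top of a grey lid (67 mm diameter, 14 mm tall), z its upward normal. At box x +40, y -40 mm, 67 mm above the table; the small height differences tell nothing. All lid tops are springy (4 N per mm). A home lid does not tip under a light push within 27 mm of its centre. The loose one tips 0.12 rad (pressed side 2 to 3 mm down) at about 1 N, 20 mm or more off centre, and springs level.
- lid1 (a joint): How far that lid has gone down onto its tub (the bending of its top not counted) since it was found, in m: 0 at the start for every lid, loose or home; negative if pulled up. A home lid cannot go down. The loose one, pushed at its middle, starts to sink at about 9 N, takes about 17 N to reach its stop at 0.004, and stays there, level and no longer rocking.
- lid2 (a joint): How far that lid has gone down onto its tub (the bending of its top not counted) since it was found, in m: 0 at the start for every lid, loose or home; negative if pulled up. A home lid cannot go down. The loose one, pushed at its middle, starts to sink at about 9 N, takes about 17 N to reach its stop at 0.004, and stays there, level and no longer rocking.
- lid3 (a joint): How far that lid has gone down onto its tub (the bending of its top not counted) since it was found, in m: 0 at the start for every lid, loose or home; negative if pulled up. A home lid cannot go down. The loose one, pushed at its middle, starts to sink at about 9 N, takes about 17 N to reach its stop at 0.004, and stays there, level and no longer rocking.
- lid4 (a joint): How far that lid has gone down onto its tub (the bending of its top not counted) since it was found, in m: 0 at the start for every lid, loose or home; negative if pulled up. A home lid cannot go down. The loose one, pushed at its middle, starts to sink at about 9 N, takes about 17 N to reach its stop at 0.004, and stays there, level and no longer rocking.
- cup: Clear open plastic cup, 84 mm across the rim, 105 mm tall, loose; origin at the centre of its underside.
- bottle: Small blue paint bottle, 34 mm diameter, 105 mm tall, loose; origin at the centre of its underside.
- marker: Paint marker lying on the table, 132 mm long (along its x), 16 mm thick, loose; origin on its underside near mid-length.
- frame: Grey picture frame lying flat, 140 x 180 x 14 mm, loose; origin at the centre of its underside.
Things that resemble listed ones, but are neither listed nor needed, are in the scene too. Leave any blue or turquoise look-alike of the paint_box alone.

How it is judged:
By the outcome, as a careful person would: the job done as asked, in the order asked, and still so for the second after the job is handed in, with the robot touching nothing.
It also fails if it takes over 54 s, if anything falls off the work surface, if the arm or the gripper's body presses on something with over 40 N, if the wrist force passes 120 N, or if a joint passes its speed limit or range.

ROBOT

A 6-joint arm with a two-finger parallel gripper is mounted at the origin on the work surface. World frame = base frame: x ahead of the robot, y to its left, z up, the work surface at z = 0. Lengths are in m, angles in rad, forces in N, time in s.
With the tool pointing down it reaches from about 0.275 to 1 m from the base axis. Payload 8.4 kg.
Tool frame: the origin (TCP) lies on the centre line of the jaws, within the pads' length; the fingertips stand 17 mm ahead of it and the grasp point (between the pads) lies 2 mm behind it (bot.tcp_to_tips is the y of the fingertips in the tool frame, in m); y points along the fingers, z is the direction in which the jaws open and shut, and the axes are right-handed (so a half turn about y gives the same grasp; the last joint's range is limited). The gripper opens to 85 mm and grips with 20 to 120 N. Pads are 22 mm wide; open, the fingers measure 114 mm over their backs; the gripper's body (76 mm by 85 mm) begins 54 mm behind the grasp point. The pads swing forward as they close: fully open they stand 13 mm farther back than shut.
Start: joints at [-1.263, 0.353, 1.633, -0, 1.155, -0.002], TCP at [0.191, -0.595, 0.248] pointing down, gripper open.
Joint ranges: [-2.63, 2.63], [-0.92, 2.1], [0.06, 2.66], [-1.3, 4.44], [0, 2.69], [-3.02, 3.02]. Speed limits (rad/s): [2.22, 2.22, 2.79, 3.14, 3.14, 3.14].

INTERFACE

Orientations are given as a unit quaternion [x, y, z, w].
In Python, from workcell import bot, hand, kinematics, get_obs, vision, hand_in gives the robot as it stands. The module is installed in compiled form; this text tells all that it offers. Calls block until the motion is done:
- bot.reach(position, orientation): joint-space move of the TCP to a pose.
- bot.servo_line(position, ori=None, velocity=0.15): straight line of the TCP; ori=None keeps the orientation; velocity is the mean speed in m/s.
- bot.goto_joints(angles): joint-space move.
- hand.move_gripper(opening, strength=None): finger opening in m; strength is the grip in N (None keeps the last); returns when the fingers have stopped.
- bot.dwell(seconds).
- kinematics.solve_ik(position, orientation): joint angles nearest the present ones, or None.
- get_obs(): the state.
- vision.read_camera(name): name is "scene" or "top" or "wrist"; returns a dict with "frame" (420x560x3 uint8, red, green, blue), "intrinsics" (3x3 intrinsics, pixels), "view" (4x4, takes a point from world to camera coordinates). Camera axes: x right, y down, z forward; pixel columns grow to the right and rows downward; lengths in m; the calibration is good to about 2 mm. A picture is of the moment at which its call begins. There is no depth.
A pose or a line that the arm cannot do raises bot.IKError and nothing moves.
- hand_in(): hands the job in, once; it reports no verdict.
The state is a dict: "time_s": time; "joint_pos": joint angles; "joint_vel": joint speeds; "joint_efforts": joint torques, N m; "position": TCP position; "orientation": TCP orientation; "wrist_force": force on the tool from outside, world axes, zero at the start; "ft_torque": the same for the moment, N m; "gripper_width": finger opening in m.
Only numpy, scipy, OpenCV 4.12 (cv2) and the standard library are available. Lean on these libraries where they do the work, as an engineer would, in place of code of your own. Each camera call takes 0.05 s, during which the arm holds its last target.

## Working session

There is one attempt and no reset: what is moved stays moved. The work goes in short steps, each a Python script; the robot and the scene stay as the last script left them, time stands still between calls to the robot, and variables do not carry over. Pictures are saved under pics/ and viewed, and the job is handed in when it is done.

```bash
mkdir -p pics; python3 - <<'E'
from workcell import bot,get_obs,vision
import cv2,numpy as np
o=get_obs();print(o['time_s'],o['position'],o['orientation'],o['wrist_force'],o['gripper_width'],bot.tcp_to_tips)
for n in ['scene','top']:
    c=vision.read_camera(n);cv2.imwrite(f'pics/{n}0.png',c['frame'][:,:,::-1]);np.savez(f'{n}0.npz',**c)
    print(n,c['intrinsics'].round(1).tolist(),c['view'].round(3).tolist())
E
```

```text
0.0 [ 0.19039911 -0.59479797  0.24754485] [-0.10916807  0.69913858 -0.6981422   0.10901862] [-0.00903133 -0.36644914  0.08057842] 0.08533261619983662 0.017
scene [[450.2, 0.0, 281.4], [0.0, 450.2, 211.0], [0.0, 0.0, 1.0]] [[-0.17, 0.985, -0.015, 0.096], [0.75, 0.119, -0.65, -0.362], [-0.639, -0.122, -0.76, 1.382], [0.0, 0.0, 0.0, 1.0]]
top [[419.9, 0.0, 270.3], [0.0, 419.9, 212.0], [0.0, 0.0, 1.0]] [[-0.03, -1.0, -0.004, 0.029], [-0.993, 0.03, -0.113, 0.547], [0.113, 0.001, -0.994, 1.031], [0.0, 0.0, 0.0, 1.0]]
```

View pics/scene0.png

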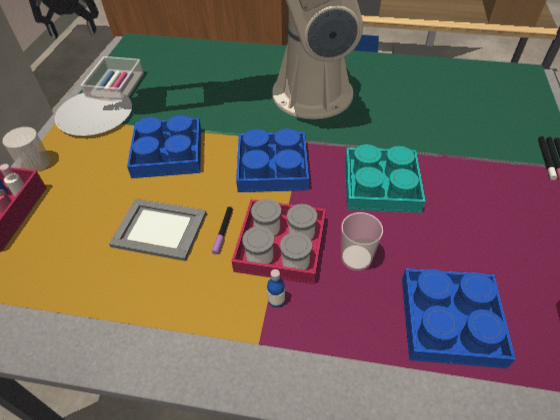

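View pics/top0.png

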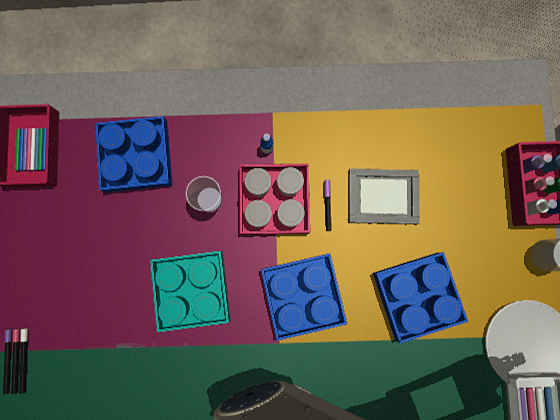

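The pink box with four grey lids is at about (274,200) in the top view and (281,240) in the scene view. Possible mix-ups in the top view:
- Blue boxes at (134,153), (303,296) and (420,296).
- Turquoise box at (189,291).
- Pink boxes without tubs, at (27,145) and (533,185).

Only the box at (274,200) fits the description. Next I measure its lids and check it in a crop.

```bash
cat > h.py <<'E'
import numpy as np,cv2
def ray(c,u,v):
    V=c['view'];R=V[:3,:3];o=-R.T@V[:3,3];d=R.T@np.linalg.inv(c['intrinsics'])@[u,v,1];return o,d
def onplane(c,u,v,z):
    o,d=ray(c,u,v);return o+d*(z-o[2])/d[2]
E
python3 - <<'E'
from h import *
c=dict(np.load('top0.npz'));f=c['frame']
x0,y0,x1,y1=225,150,325,250
crop=f[y0:y1,x0:x1]
g=cv2.resize(crop,None,fx=6,fy=6,interpolation=cv2.INTER_CUBIC)
hsv=cv2.cvtColor(g,cv2.COLOR_RGB2HSV)
m=((hsv[...,1]<60)&(hsv[...,2]>110)).astype(np.uint8)*255
m=cv2.morphologyEx(m,cv2.MORPH_OPEN,np.ones((15,15)))
P=[]
for k in cv2.findContours(m,cv2.RETR_EXTERNAL,cv2.CHAIN_APPROX_NONE)[0]:
    a=cv2.contourArea(k)
    if a<8000: continue
    (cx,cy),(w,h),_=cv2.fitEllipse(k)
    u=(cx+.5)/6-.5+x0;v=(cy+.5)/6-.5+y0;p=onplane(c,u,v,.066);P.append(p)
    print('lid',round(u,1),round(v,1),round(w/6,1),round(h/6,1),p.round(4)); cv2.drawContours(g,[k],-1,(0,255,0),1)
P=np.array(P);print(P.mean(0),[np.linalg.norm(P[i]-P[j]).round(4) for i in range(4) for j in range(i)])
# box rim
pm=(((hsv[...,0]>165)|(hsv[...,0]<3))&(hsv[...,1]>150)&(hsv[...,2]>130)).astype(np.uint8)*255
k=max(cv2.findContours(pm,cv2.RETR_EXTERNAL,cv2.CHAIN_APPROX_NONE)[0],key=cv2.contourArea)
r=cv2.minAreaRect(k);b=cv2.boxPoints(r);cv2.drawContours(g,[b.astype(int)],-1,(255,255,0),1)
B=np.array([onplane(c,(q[0]+.5)/6-.5+x0,(q[1]+.5)/6-.5+y0,.042) for q in b]);print(B.round(4),B.mean(0),np.linalg.norm(B-np.roll(B,1,0),axis=1))
cv2.imwrite('pics/crop.png',g[:,:,::-1])
E
```

```text
lid 257.8 212.9 26.6 26.6 [0.5421 0.043  0.066 ]
lid 290.6 212.4 26.7 26.9 [ 0.541  -0.0371  0.066 ]
lid 257.5 180.8 26.2 26.3 [0.6219 0.0416 0.066 ]
lid 290.0 180.2 26.2 26.6 [ 0.621  -0.0384  0.066 ]
[0.58151108 0.00228499 0.066     ] [np.float64(0.0801), np.float64(0.0798), np.float64(0.1129), np.float64(0.1134), np.float64(0.08), np.float64(0.08)]
[[ 0.6722  0.0902  0.042 ]
 [ 0.6696 -0.087   0.042 ]
 [ 0.4918 -0.0826  0.042 ]
 [ 0.4943  0.0912  0.042 ]] [0.58196694 0.00297514 0.042     ] [0.17794004 0.17715936 0.17786688 0.17381829]
```

```bash
python3 - <<'E'
from h import *
c=dict(np.load('scene0.npz'));f=c['frame']
x0,y0,x1,y1=225,190,335,290
g=cv2.resize(f[y0:y1,x0:x1],None,fx=6,fy=6,interpolation=cv2.INTER_CUBIC)
cv2.imwrite('pics/crop_s.png',g[:,:,::-1])
E
```

```text
(no output)
```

View pics/crop.png

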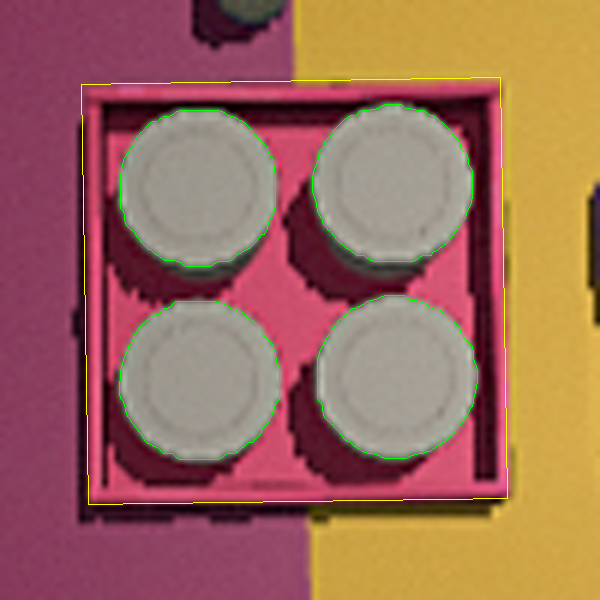

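View pics/crop_s.png

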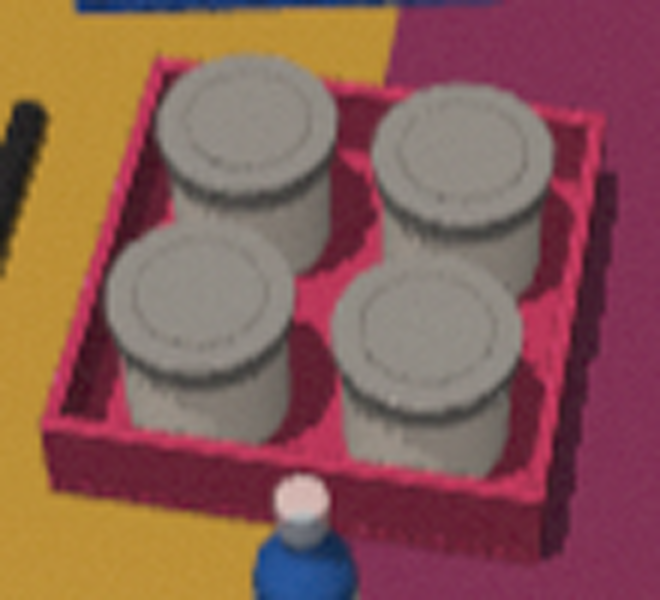

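The crop confirms it: pink box, four grey lids, all pairs 80.0 mm apart, box centre (0.5815, 0.0023). I'll check the lids against the scene view, then close the gripper and move above the first lid with a slight tilt, so that one known edge of the fingertips makes contact.

```bash
cat >> h.py <<'E'
from scipy.spatial.transform import Rotation as Ro
L=dict(A=(.5421,.0430),B=(.5410,-.0371),C=(.6219,.0416),D=(.6210,-.0384))
def rot(t,s):
    y=np.array([np.sin(t),0,-np.cos(t)]);z=np.array([0,s,0.]);return np.column_stack([np.cross(y,z),y,z])
def pose(pt,t,s,xe):  # tcp position so that tool point (xe,0.017,0) sits at pt
    R=rot(t,s);return np.array(pt)-R@np.array([xe,.017,0]),Ro.from_matrix(R).as_quat()
E
python3 - <<'E'
from h import *
from workcell import bot,hand,kinematics,get_obs
c=dict(np.load('scene0.npz'))
for u,v in [(200,298),(426,328),(247,121),(462,153)]: print(onplane(c,u/6+225-.4,v/6+190-.4,.066).round(4))
o=get_obs();print(Ro.from_quat(o['orientation']).as_matrix().round(3).tolist())
for s in (1,-1):
  for k,(x,y) in L.items():
    p,q=pose((x-.024,y,.09),.15,s,-.011*s)
    j=kinematics.solve_ik(p,q);print(s,k,None if j is None else np.round(j,3))
E
```

```text
[ 0.6239 -0.0382  0.066 ]
[0.6242 0.0412 0.066 ]
[ 0.5417 -0.0376  0.066 ]
[0.5445 0.0423 0.066 ]
[[-0.952, -0.0, 0.305], [-0.305, 0.001, -0.952], [-0.0, -1.0, -0.001]]
1 A [ 0.087  0.331  2.058 -0.023  0.603 -1.466]
1 B [-0.081  0.329  2.061  0.021  0.602 -1.668]
1 C [ 0.072  0.431  1.89  -0.017  0.671 -1.486]
1 D [-0.072  0.429  1.892  0.017  0.67  -1.655]
-1 A [ 0.087  0.331  2.058 -0.023  0.603  1.675]
-1 B [-0.081  0.329  2.061  0.021  0.602  1.473]
-1 C [ 0.072  0.431  1.89  -0.017  0.671  1.655]
-1 D [-0.072  0.429  1.892  0.017  0.67   1.487]
```

Both views agree within 2.5 mm. Moving above lid A.

```bash
sed -i 's/^L=.*/L=dict(A=(.5432,.0426),B=(.5415,-.0373),C=(.6230,.0414),D=(.6225,-.0383))/' h.py
python3 - <<'E'
from h import *
from workcell import bot,hand,get_obs
x,y=L['A'];s=1
t=lambda:round(get_obs()['time_s'],2)
hand.move_gripper(0.0,20);print(t())
p,q=pose((x-.024,y,.15),.15,s,-.011);bot.reach(p,q);print(t())
p,q=pose((x-.024,y,.080),.15,s,-.011);bot.servo_line(p,q,.15);print(t())
bot.dwell(.2)
for i in range(5): o=get_obs();print(o['wrist_force'].round(3),o['gripper_width'],o['time_s'],(o['position']-p).round(5))
p[2]-=.0005;bot.servo_line(p,q,.01);o=get_obs();print(o['time_s'],(o['position']-p).round(5),o['wrist_force'].round(3))
E
```

```text
0.87
3.43
4.05
[1.082 0.196 0.796] 0.0004156974127372943 4.25 [7.70e-04 3.00e-05 1.05e-03]
[1.082 0.196 0.796] 0.0004156974127372943 4.25 [7.70e-04 3.00e-05 1.05e-03]
[1.082 0.196 0.796] 0.0004156974127372943 4.25 [7.70e-04 3.00e-05 1.05e-03]
[1.082 0.196 0.796] 0.0004156974127372943 4.25 [7.70e-04 3.00e-05 1.05e-03]
[1.082 0.196 0.796] 0.0004156974127372943 4.25 [7.70e-04 3.00e-05 1.05e-03]
4.5 [1.2e-04 4.0e-05 3.1e-04] [-0.037  0.118 -0.129]
```

```bash
python3 - <<'E'
from h import *
from workcell import vision
c=vision.read_camera('scene');cv2.imwrite('pics/s1.png',cv2.resize(c['frame'][130:300,180:400],None,fx=3,fy=3)[:,:,::-1])
E
```

```text
(no output)
```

View pics/s1.png

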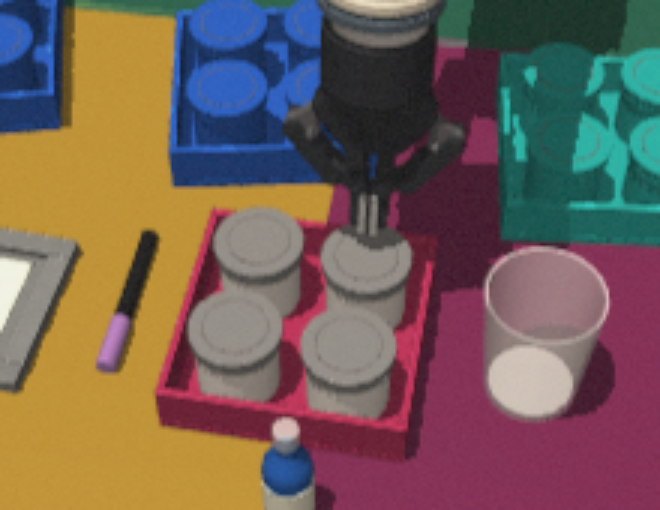

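The closed fingertips are just above the robot-side rim of lid A, near (370,230) in the crop, and nothing is touched. Now the stepwise probe.

```bash
cat >> h.py <<'E'
def fz(bot,get_obs,n=3):
    F=[]
    for i in range(n):
        F.append(get_obs()['wrist_force'][2]); bot.dwell(.03)
    return np.mean(F),np.ptp(F)
def probe(k,bot,get_obs,zs=.073,zmin=.060,step=.0004,Fmax=2.0,t=.15):
    x,y=L[k];p,q=pose((x-.024,y,zs),t,1,-.011)
    bot.servo_line(p,q,.08);bot.dwell(.35);b,n=fz(bot,get_obs,5);print(k,'base',round(b,3),'ptp',round(n,3))
    R=Ro.from_quat(q).as_matrix();log=[];zc=None
    while p[2]-(.073-.073)>0:
        p=p.copy();p[2]-=step;bot.servo_line(p,q,.01)
        F,n=fz(bot,get_obs);F-=b;o=get_obs()
        z=(np.array(o['position'])+Ro.from_quat(o['orientation']).as_matrix()@[-.011,.017,0])[2]
        log.append((round(z*1e3,2),round(F,2)))
        if zc is None and F>.5: zc=z
        if F>Fmax: why='force';break
        if zc and zc-z>.0016: why='SOFT: rocks';break
        if z<zmin: why='no contact';break
    up=p.copy();up[2]+=.012;bot.servo_line(up,q,.08)
    print(k,why,log,'t',round(get_obs()['time_s'],2))
    return why
E
python3 - <<'E'
from h import *
from workcell import bot,get_obs
probe('A',bot,get_obs)
E
```

```text
A base -0.034 ptp 0.776
A SOFT: rocks [(np.float64(72.61), np.float64(-0.13)), (np.float64(72.17), np.float64(-0.23)), (np.float64(71.79), np.float64(-0.24)), (np.float64(71.38), np.float64(-0.0)), (np.float64(70.99), np.float64(0.36)), (np.float64(70.59), np.float64(-0.28)), (np.float64(70.18), np.float64(0.52)), (np.float64(69.78), np.float64(0.21)), (np.float64(69.38), np.float64(0.1)), (np.float64(68.96), np.float64(0.16)), (np.float64(68.58), np.float64(-0.33))] t 9.47
```

A noise sample counted as contact: the lid top had not been reached. I'll stop on force alone and read the plateau from the log.

```bash
sed -i "s/if zc and zc-z>.0016: why='SOFT: rocks';break/pass/; s/def fz(bot,get_obs,n=3)/def fz(bot,get_obs,n=5)/; s/bot.dwell(.03)/bot.dwell(.02)/; s/log.append((round(z\*1e3,2),round(F,2)))/log.append((float(round(z*1e3,2)),float(round(F,2))))/; s/get_obs,5);print/get_obs,10);print/" h.py
python3 - <<'E'
from h import *
from workcell import bot,get_obs
probe('A',bot,get_obs,zs=.069)
E
```

```text
A base -0.221 ptp 2.516
A force [(68.58, -0.03), (68.15, 0.33), (67.8, 0.24), (67.4, -0.06), (67.0, 0.17), (66.59, 0.07), (66.2, 0.43), (65.78, 0.22), (65.4, 0.42), (64.98, 0.51), (64.6, 0.57), (64.19, 0.73), (63.8, 0.86), (63.38, 1.3), (62.97, 1.03), (62.61, 1.56), (62.26, 2.97)] t 16.24
```

Lid A gave slowly from about 66 to 62.6 mm at only 0.4–1.5 N, then turned stiff: it rocks. I'll probe lid B for contrast.

```bash
python3 - <<'E'
from h import *
from workcell import bot,get_obs
x,y=L['B'];p,q=pose((x-.024,y,.078),.15,1,-.011);bot.servo_line(p,q,.15)
probe('B',bot,get_obs,zs=.0695)
E
```

```text
B base -0.266 ptp 1.426
B force [(69.09, 0.33), (68.69, 0.29), (68.3, -0.02), (67.89, 0.56), (67.47, 0.15), (67.08, 0.37), (66.72, 0.96), (66.34, 1.84), (65.93, 3.22)] t 21.0
```

Lid B stiffens at once, at about 3 N/mm with no plateau, so B is home and A is the loose one. Now pressing A at its middle with the tool vertical.

```bash
cat >> h.py <<'E'
def press(k,bot,get_obs,zs,Fstop,zmin):
    x,y=L[k];p,q=pose((x,y,.085),0,1,0);bot.servo_line(p,q,.15)
    p,q=pose((x,y,zs),0,1,0);bot.servo_line(p,q,.08);bot.dwell(.35);b,_=fz(bot,get_obs,5);log=[]
    while 1:
        p=p.copy();p[2]-=.0008;bot.servo_line(p,q,.01);F,_=fz(bot,get_obs,3);F-=b
        o=get_obs();z=o['position'][2]-.017;log.append((float(round(z*1e3,2)),float(round(F,1))))
        if F>Fstop or z<zmin: break
    bot.dwell(.2);up=p.copy();up[2]=.1;bot.servo_line(up,q,.08)
    print(log,round(get_obs()['time_s'],2))
E
python3 - <<'E'
from h import *
from workcell import bot,get_obs
press('A',bot,get_obs,.0685,25,.052)
E
```

```text
[(67.68, -0.7), (66.83, 0.2), (66.09, -0.2), (65.41, 2.3), (64.71, 5.2), (64.08, 7.6), (63.35, 8.6), (62.61, 9.2), (61.91, 10.2), (61.17, 10.9), (60.45, 12.6), (59.72, 13.5), (58.97, 13.9), (58.26, 14.7), (57.6, 17.2), (56.99, 19.2), (56.33, 21.1), (55.67, 23.1), (55.06, 25.3)] 28.92
```

The force curve matches the description: stiff, then sinking from about 9 N over roughly 4 mm, then stiff again up to 25 N. I'll re-feel A's rim, now expected near 62 mm.

```bash
python3 - <<'E'
from h import *
from workcell import bot,get_obs,vision
x,y=L['A'];p,q=pose((x-.024,y,.08),.15,1,-.011);bot.servo_line(p,q,.15)
probe('A',bot,get_obs,zs=.0655,zmin=.056)
o=get_obs();p=np.array(o['position']);p[2]=.2;bot.servo_line(p,None,.15)
c=vision.read_camera('scene');cv2.imwrite('pics/end.png',c['frame'][:,:,::-1]);print(get_obs()['time_s'])
E
```

```text
A base 0.199 ptp 0.885
A force [(65.11, -0.12), (64.7, -0.55), (64.29, 0.1), (63.88, -0.32), (63.48, -0.47), (63.11, -0.56), (62.69, -0.09), (62.28, 0.07), (61.9, -0.19), (61.49, 0.08), (61.12, 0.6), (60.74, 1.64), (60.33, 3.12)] t 34.73
35.65
```

View pics/end.png

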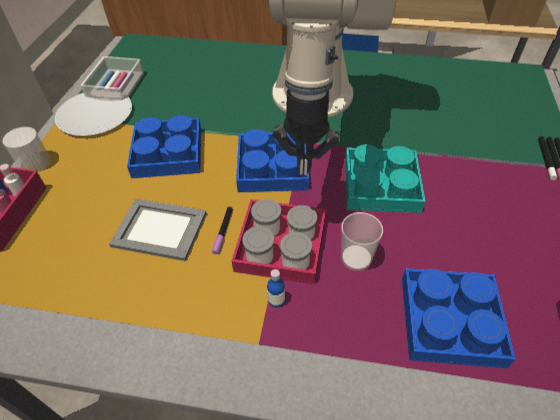

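Lid A at (301,217) now stiffens at once and sits about 4 mm lower. The cup (361,242), bottle (276,290), marker (222,230) and frame (160,229) are where they were, and the arm is clear.

```bash
python3 -c "
from workcell import hand_in
hand_in()"
```

```text
the job is handed in; nothing more can be done
```

I found the loose lid and pressed it home, then handed the job in at about 36 s of the 54 s allowed. It is the lid at world (0.543, 0.043), nearest the robot on its left side.

- **Finding it:** pushed at the rim, this lid gave more than 3 mm at 0.4–1.5 N. A second lid at (0.542, -0.037), pushed lightly up to 3.2 N, stiffened at about 3 N/mm and was home. I stopped there and did not touch the other two.
- **Pressing it:** pushed at its middle, the lid began to sink at about 9 N, travelled about 4 mm, then went stiff again. I pressed on to 25 N.
- **Last checks:** pushed again at the rim, it sat about 4 mm lower and no longer rocked, at about 3.3 N/mm. In the last picture the cup, bottle, marker and frame look unmoved, and the arm was clear of everything.
- **What disagreed:** my first probe reported "rocks" in mid-air because of force noise, so I discarded it and repeated it with force as the only stop. The sensor noise was up to 2.5 N peak to peak on single readings, so I used averages.

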